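# Pack a collector's gift set into its presentation tray

### The arm

A 6-joint arm with a two-finger parallel gripper is mounted at the origin on the work surface. World frame = base frame: x ahead of the robot, y to its left, z up, the work surface at z = 0. Lengths are in m, angles in rad, forces in N, time in s.
With the tool pointing down it reaches from about 0.3 to 1 m from the base axis. Payload 5.1 kg.
Tool frame: the origin (TCP) lies midway between the tips of the shut fingers; the grasp point (between the pads) lies 19 mm behind it; z points along the fingers, y is the line along which they close (so a half turn about z gives the same grasp; the last joint's range is limited). The gripper opens to 95 mm and grips with 3 to 60 N. Pads are 20 mm wide; open, the fingers measure 119 mm over their backs; the gripper's body (75 mm by 180 mm) begins 59 mm behind the grasp point.
Start: joints at [-1.391, 0.124, 1.65, -0, 1.367, -0.083], TCP at [0.169, -0.628, 0.215] pointing down, gripper open.
Joint ranges: [-2.61, 2.61], [-1.02, 2.33], [0.03, 2.71], [-1.35, 4.49], [0.32, 2.68], [-2.91, 2.91]. Speed limits (rad/s): [2.57, 2.57, 3.14, 3.14, 3.14, 3.14].

### API

Orientations are given as [roll, pitch, yaw] about the fixed x, y, z axes, in that order (R = Rz(yaw) Ry(pitch) Rx(roll)).
In Python, from rig import * gives the robot as it stands.
- The arm moves only by the shell command python3 -m jog 'ROWS'. ROWS is a JSON object whose one key "moves" holds a list of rows, each a list of 3 entries, a list of its own where there are three numbers: the shift along the tool's x, y, z in units of 30 mm (1.0 is 30 mm), then the turn about the tool's z in units of 8 degrees (1.0 is 8 degrees), then the finger opening in mm, from 0 to 95.1. In form: {"moves": [[[x, y, z], spin, hand], ...]}. A call has 1 to 8 rows; each row shifts and turns the commanded pose from where the row before left it, along the tool's axes as they then stand; what a row does not reach is not made up. A row lasts 1/10 s, in which the tool goes at most 50 mm and 8.59 degrees, less where a joint would pass 70% of its speed; a pose out of reach is approached as far as the arm can. A call is refused whole if a number of a shift passes 1 or a number of a turn 1, either way. A call with a gripper value outside its range is refused whole. The fingers move at their own pace and stop on an object; the grip force is fixed at half the most. Time passes only in rows, so rows that do not move let the fingers close. It gives the time, the measured TCP pose, the force, the opening and the grip force at its end, in the units of the state.
- observe(): the state, without advancing time (a new reading comes with each control period).
- grab_frame(name): name is "scene" or "top" or "wrist"; returns (picture, depth): 480x640x3 uint8, red, green, blue; 480x640 float32, m along the optical axis (not along the pixel's ray), 0 where there is no reading.
- camera_model(name): a dict with "K" (3x3 intrinsics, pixels), "dist" ([k1, k2, p1, p2, k3] as OpenCV has them; the pictures are not rectified), "pose" (4x4, takes a point from camera to world coordinates). Camera axes: x right, y up, looking along -z (the intrinsics and any distortion apply to the point x, -y, -z); pixel columns grow to the right and rows downward; lengths in m; the calibration is good to about 2 mm. A picture is of the moment at which its call begins: read the wrist's pose just before it. camera_model takes no time and is no camera call; for the wrist camera it gives the pose at the moment of the call.
- job_done(): hands the job in; it is judged then, once.
The state is a dict: "t": time; "joint_positions": joint angles; "qd": joint speeds; "effort": joint torques, N m; "position": TCP position; "tool_rot": TCP orientation; "ft_force": force on the tool from outside, world axes, zero at the start; "moment": the same for the moment, N m; "width": opening from 0.0 (shut) to 1.0 (fully open); "finger_force": force on a finger pad.
Only numpy, scipy, OpenCV 4.12 (cv2) and the standard library are available. Lean on these libraries where they do the work, as an engineer would, in place of code of your own. Each camera call takes 0.05 s, during which the arm holds its last target. There are 200 camera calls.

### The job

Pack the gift set into the dark wooden tray on the signing table: set the puck, the trophy, the display cube with the golf ball and the name plaque each upright and flat down into the cut-out made for it (puck in the larger round one, trophy in the smaller round one, cube in the square one, plaque lengthwise in the oblong one). Leave the empty display cube and the roll of tape where they are, and let go of everything at the end.

Things in the scene. Friction and masses are not known exactly. Their poses are not given: they have to be found in the camera images.
- puck: Miniature hockey puck: solid black rubber disc, 54 mm diameter, 22 mm high, lying flat. Origin: centre of its underside; z up.
- trophy: Miniature trophy standing upright, 66 mm high: round dark wooden foot 40 mm diameter and 12 mm high, thin brass stem (16 mm), plain cylindrical brass cup of 36 mm diameter from 36 mm up to the flat top at 66 mm (its two thin ear handles, on its y axis, are only looks and do not hinder a grasp). Origin: centre of its underside; z up.
- ball_cube: Closed clear display cube on a black base, with a white golf ball inside: 50 x 50 mm, 52 mm high, rigid, one piece. Origin: centre of its underside; x and y across its flat sides, z up.
- plaque: Name plaque: dark wooden bar 80 x 28 mm, 24 mm high (x, y, z), lying flat with a blank brass plate on its upper face. Origin: centre of its underside; x along the bar, z up.
- empty_cube: Look-alike: the same clear display cube (50 x 50 x 52 mm, black base) but empty, no ball inside. It does not belong in the tray. Origin: centre of its underside; x and y across its flat sides, z up.
- tape: Look-alike: roll of black tape, a ring 54 mm outside diameter, 22 mm high, with a 28 mm hole through the middle, lying flat. It does not belong in the tray. Origin: centre of its underside; z up.
- nest_puck: Insert fixed in the tray: white plastic block 106 x 80 x 12 mm (x, y, z) with a flat grey-floored cut-out, 8 mm deep, central: round, 66 mm diameter (the larger round one), for the puck. Origin: centre of its underside, 5 mm above the table; cut-out floor 4 mm and rim 12 mm above the origin. x: its long side, z up. The dark tray: 226 x 174 mm, walls 22 mm high.
- nest_trophy: Insert fixed in the tray: white plastic block 106 x 80 x 12 mm (x, y, z) with a flat grey-floored cut-out, 8 mm deep, central: round, 52 mm diameter (the smaller round one), for the trophy's foot. Origin: centre of its underside, 5 mm above the table; cut-out floor 4 mm and rim 12 mm above the origin. x: its long side, z up.
- nest_cube: Insert fixed in the tray: white plastic block 106 x 80 x 12 mm (x, y, z) with a flat grey-floored cut-out, 8 mm deep, central: square, 62 x 62 mm, sides along x and y, for the cube with the ball. Origin: centre of its underside, 5 mm above the table; cut-out floor 4 mm and rim 12 mm above the origin. x: its long side, z up. The inserts lie 2 by 2, parallel, 107 mm apart in x, 81 mm in y.
- nest_plaque: Insert fixed in the tray: white plastic block 106 x 80 x 12 mm (x, y, z) with a flat grey-floored cut-out, 8 mm deep, central: oblong, 92 mm along x and 40 mm along y, for the plaque. Origin: centre of its underside, 5 mm above the table; cut-out floor 4 mm and rim 12 mm above the origin. x: its long side, z up.

How it is judged:
By the outcome, as a careful person would: the job done as asked, in the order asked, and still so for the second after the job is handed in, with the robot touching nothing.
It also fails if it takes over 102 s, if anything falls off the work surface, if the arm or the gripper's body presses on something with over 40 N, if the wrist force passes 120 N, or if a joint passes its speed limit or range.

## Working session

There is one attempt and no reset: what is moved stays moved. The work goes in short steps, Python scripts to look and compute and a shell command to move; the robot and the scene stay as the last step left them, time stands still between calls to the robot, and variables do not carry over. Pictures are saved under pics/ and viewed, at most 14 in all, crops included, and the job is handed in when it is done.

```bash
mkdir -p pics
python3 - <<'E'
from rig import *
import cv2,numpy as np
s=observe();print(s['t'],s['position'],s['tool_rot'],s['width'])
for n in ("scene","top"):
    p,d=grab_frame(n);cv2.imwrite(f"pics/{n}0.png",p[...,::-1]);np.savez(f"{n}0.npz",p=p,d=d)
    m=camera_model(n);print(n,np.round(m['K'],1).tolist(),m['dist'],np.round(m['pose'],3).tolist())
E
```

```text
0.0 [ 0.16869638 -0.62705326  0.21337592] [-3.13947998e+00 -2.05293571e-04  2.62695437e-01] 0.996488093706688
scene [[444.0, 0.0, 324.7], [0.0, 444.0, 242.4], [0.0, 0.0, 1.0]] [-0.06028538  0.          0.          0.          0.        ] [[-0.072, -0.582, 0.81, 1.283], [0.997, -0.03, 0.067, 0.115], [-0.015, 0.813, 0.583, 0.599], [0.0, 0.0, 0.0, 1.0]]
top [[594.0, 0.0, 313.4], [0.0, 594.0, 243.8], [0.0, 0.0, 1.0]] [-0.13369219  0.          0.          0.          0.        ] [[0.021, 0.986, -0.167, 0.311], [-1.0, 0.024, 0.01, 0.051], [0.014, 0.167, 0.986, 1.341], [0.0, 0.0, 0.0, 1.0]]
```

View pics/top0.png

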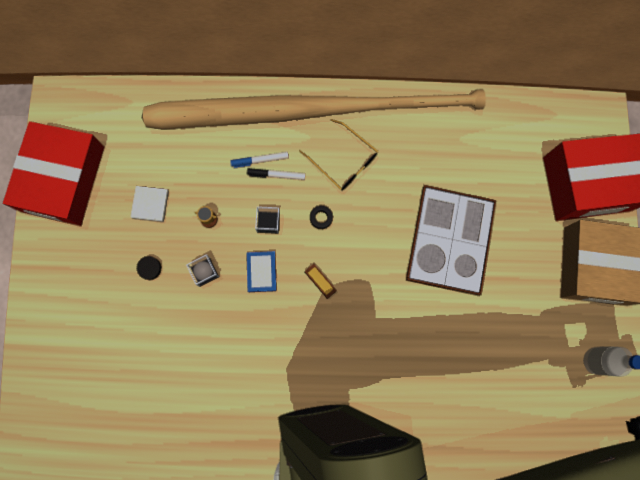

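View pics/scene0.png

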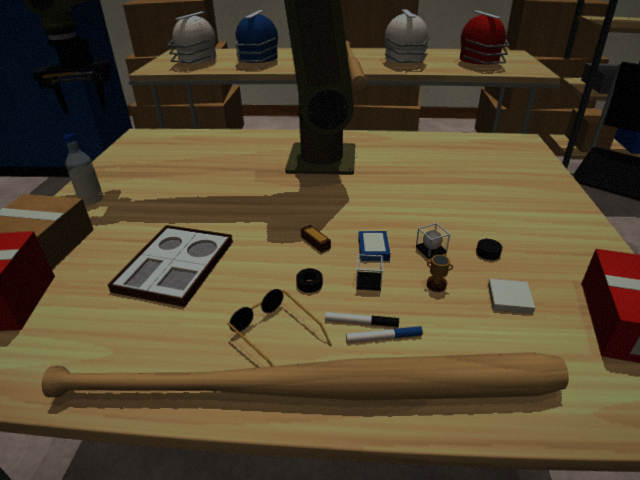

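The top view shows the puck (149,267), trophy (208,215), ball cube (203,269), empty cube (268,219), tape (321,217) and plaque (320,280). In the tray: square (440,213), oblong (473,222), larger round (432,259), smaller round (466,266). The scene view agrees: the ball is in the cube at (432,240), and the cube at (370,273) is empty.

```bash
cat > h.py <<'E'
from rig import *
import cv2,numpy as np
from scipy.spatial.transform import Rotation as Ro
def rays(m,uv):
    n=cv2.undistortPoints(np.float64(uv).reshape(-1,1,2),np.array(m['K']),np.array(m['dist'])).reshape(-1,2)
    d=np.c_[n[:,0],-n[:,1],-np.ones(len(n))]
    P=np.array(m['pose']);return P[:3,3],d@P[:3,:3].T
def plane(m,uv,z):
    o,d=rays(m,uv);return o+d*((z-o[2])/d[:,2])[:,None]
def cloud(m,D):
    v,u=np.mgrid[:480,:640];o,d=rays(m,np.c_[u.ravel(),v.ravel()])
    X=(o+d*D.reshape(-1,1)).reshape(480,640,3);X[D==0]=np.nan;return X
def togo(x,y,yaw=None,z=None):
    s=observe();R=Ro.from_euler('xyz',s['tool_rot']).as_matrix();p=np.array(s['position'])
    t=np.array([x,y,p[2] if z is None else z]);d=R.T@(t-p)/.03
    cy=s['tool_rot'][2];r=''
    if yaw is not None:
        # tool z down: spin positive lowers yaw; half-turn symmetric
        a=(np.degrees(cy-yaw)+90)%180-90;r=f'spin {a/8:.2f}'
    print('t %.1f pos'%s['t'],np.round(p,4),'yaw %.1f'%np.degrees(cy),'shift',np.round(d,2),r,'w %.3f'%s['width'],'j6 %.2f'%s['joint_positions'][5])
E
python3 - <<'E'
from h import *
f=np.load('top0.npz');p,d=f['p'],f['d'];m=camera_model('top');X=cloud(m,d)
g=cv2.cvtColor(p,cv2.COLOR_RGB2HSV)
print('table z',np.nanmedian(X[320:350,100:250,2]))
for n,(u,v),r in [('puck',(149,267),20),('trophy',(208,215),18),('ballcube',(203,269),20),('empty',(268,219),17),('tape',(321,217),18),('plaque',(320,280),24)]:
    w=np.s_[v-r:v+r+1,u-r:u+r+1];Z=np.nan_to_num(X[w][...,2]);k=(Z>.010).astype(np.uint8)
    zt=np.percentile(Z[k>0],90);top=np.argwhere((Z>zt-.006))[:,::-1]+[u-r,v-r]
    P=plane(m,top,zt);rc=cv2.minAreaRect((P[:,:2]*1000).astype(np.float32))
    print(n,'n',k.sum(),len(top),'ztop %.3f'%zt,'c',np.round(P.mean(0),3),'rect',np.round(rc[0],1),np.round(rc[1],1),'%.1f'%rc[2],'zs',np.round(np.percentile(Z[k>0],[10,50,99]),3))
# cutouts: darker grey inside white
gray=g[...,2];w=np.s_[180:300,400:500]
k=((g[...,1]<60)&(gray>60)&(gray<170)).astype(np.uint8);print('grey/white',gray[259,432],gray[259,449+2],gray[300-5,450])
M=np.zeros_like(k);M[w]=k[w];cs,_=cv2.findContours(M,cv2.RETR_EXTERNAL,cv2.CHAIN_APPROX_NONE)
for c in cs:
    if cv2.contourArea(c)<150:continue
    P=plane(m,c.reshape(-1,2),.017);rc=cv2.minAreaRect((P[:,:2]*1000).astype(np.float32));print('cut',np.round(c.mean((0,1))),np.round(rc[0],1),np.round(rc[1],1),'%.1f'%rc[2])
E
python3 - <<'E'
import cv2
a=cv2.imread('pics/top0.png')
c=cv2.resize(a[175:305,120:345],None,fx=3.5,fy=3.5,interpolation=2);cv2.imwrite('pics/crop0.png',c)
E
```

```text
table z 1.9884885064325175e-05
puck n 460 356 ztop 0.025 c [0.472 0.409 0.025] rect [472.6 408.4] [52.5 51.8] 55.7 zs [0.018 0.022 0.028]
trophy n 293 182 ztop 0.069 c [0.589 0.278 0.069] rect [588.2 278.4] [33.5 32.3] 28.8 zs [0.014 0.066 0.072]
ballcube n 601 436 ztop 0.055 c [0.467 0.283 0.055] rect [467.3 282.6] [50.8 47.9] 29.3 zs [0.036 0.051 0.058]
empty n 597 443 ztop 0.055 c [0.585 0.142 0.055] rect [584.7 142.2] [50.1 51.4] 88.6 zs [0.034 0.051 0.059]
tape n 343 266 ztop 0.025 c [0.598 0.021 0.025] rect [598.3  21.5] [51.  49.9] 1.3 zs [0.017 0.022 0.027]
plaque n 466 372 ztop 0.028 c [0.452 0.02  0.028] rect [452.   20.5] [79.3 27.9] 41.8 zs [0.021 0.025 0.031]
grey/white 123 190 179
cut [465. 265.] [ 493.3 -309.3] [53.1 52.3] 64.5
cut [473. 220.] [ 598.9 -329.3] [42.2 94.4] 79.3
cut [459. 239.] [ 554.  -279.5] [164.5 216.5] 79.3
```

View pics/crop0.png

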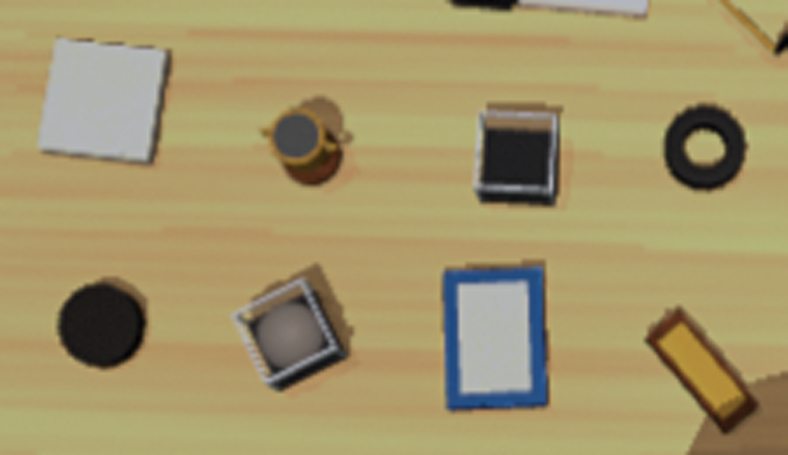

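All heights and sizes match the given ones. From these I get tray centre (554,-279.5) mm and long axis -10.7°. That puts the puck nest at (509,-229.8), trophy nest at (493.5,-309.3), cube nest at (614.1,-249.7) and plaque nest at (599,-329.2). Moving to the puck now.

```bash
python3 -m jog '{"moves":[[[1,-1,0],0,90],[[1,-1,0],0,90],[[1,-1,0],0,90],[[1,-1,0],0,90],[[1,-1,0],0,90],[[1,-1,0],0,90],[[1,-1,0],0,90],[[1,-1,0],0,90]]}'
python3 -m jog '{"moves":[[[1,-1,0],0,90],[[1,-1,0],0,90],[[1,-1,0],0,90],[[1,-1,0],0,90],[[1,-1,0],0,90],[[1,-1,0],0,90],[[1,-1,0],0,90],[[1,-1,0],0,90]]}'
python3 -c "
from h import *
togo(.4725,.4087)"
```

```text
t: 0.9
position: [0.3386, -0.3318, 0.2142]
tool_rot: [-3.141, 0.0, 0.262]
ft_force: [0.7, -0.1, -0.2]
width: 0.943
finger_force: 0.0
t: 1.7
position: [0.508, -0.0377, 0.2143]
tool_rot: [-3.142, 0.0, 0.263]
ft_force: [0.3, -0.2, 0.2]
width: 0.947
finger_force: 0.0
t 1.7 pos [ 0.508  -0.0377  0.2143] yaw 15.1 shift [  2.73 -14.68  -0.  ]  w 0.947 j6 1.13
```

```bash
python3 -m jog '{"moves":[[[0.4,-1,0],0,90],[[0.4,-1,0],0,90],[[0.4,-1,0],0,90],[[0.4,-1,0],0,90],[[0.4,-1,0],0,90],[[0.4,-1,0],0,90],[[0.3,-1,0],0,90],[[0,-1,0],0,90]]}'
python3 -m jog '{"moves":[[[0,-1,0],0,90],[[0,-1,0],0,90],[[0,-1,0],0,90],[[0,-1,0],0,90],[[0,-1,0],0,90],[[0,-1,0],0,90],[[0,-0.7,0],0,90],[[0,0,0],0,90]]}' | head -2
python3 - <<'E'
from h import *
togo(.4725,.4087)
m=camera_model('wrist');p,d=grab_frame('wrist');cv2.imwrite('pics/w1.png',p[...,::-1])
X=cloud(m,d);Z=np.nan_to_num(X[...,2]);v=p.max(2)
k=((Z>.015)&(Z<.032)&(v<70)).astype(np.uint8)
n,l,st,c=cv2.connectedComponentsWithStats(k)
for i in range(1,n):
    if st[i,4]>500:
        q=np.argwhere(l==i)[:,::-1];P=plane(m,q,.022)[:,:2]*1000;(cc,r)=cv2.minEnclosingCircle(P.astype(np.float32));print(c[i],st[i,4],P.mean(0),cc,r)
E
```

```text
t: 2.5
position: [0.5235, 0.2147, 0.214]
tool_rot: [-3.142, 0.001, 0.263]
ft_force: [0.1, 0.4, -0.3]
width: 0.942
finger_force: 0.0
t: 3.3
position: [0.4701, 0.4092, 0.2139]
t 3.3 pos [0.4701 0.4092 0.2139] yaw 15.2 shift [ 0.07  0.04 -0.  ]  w 0.945 j6 1.93
[613.92503987 160.18181818] 627 [585.43519416 167.49016766] (584.921630859375, 167.24998474121094) 22.350116729736328
[320.36969225 207.42500974] 2567 [473.75679023 411.45447132] (473.406494140625, 411.3346252441406) 26.43645668029785
```

View pics/w1.png

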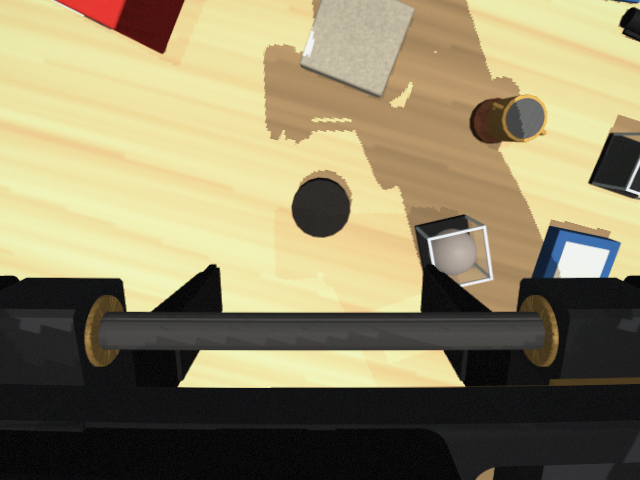

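The wrist view shows the puck at (321,207), clear of everything. It measures (473.5,411.4) mm, within 3 mm of the top view's result, so I'll use the mean.

```bash
python3 -m jog '{"moves":[[[0.1,0,1],0,90],[[0,0,1],0,90],[[0,0,1],0,90],[[0,0,1],0,85],[[0,0,1],0,85],[[0,0,0.9],0,85],[[0,0,0.6],0,85],[[0,0,0.27],0,85]]}'
python3 -m jog '{"moves":[[[0,0,0],0,50],[[0,0,0],0,45],[[0,0,0],0,45],[[0,0,0],0,45],[[0,0,0],0,45],[[0,0,0],0,45]]}'
python3 -c "
from h import *
togo(.509,-.2298,np.radians(-10.7))"
```

```text
t: 4.15
position: [0.4732, 0.4059, 0.0089]
tool_rot: [3.14, 0.004, 0.262]
ft_force: [0.2, 1.2, -0.8]
width: 0.895
finger_force: 0.0
t: 4.75
position: [0.4749, 0.4088, 0.0128]
tool_rot: [-3.141, -0.002, 0.263]
ft_force: [-0.4, -1.0, 5.2]
width: 0.556
finger_force: 30.0
t 4.8 pos [0.4749 0.4088 0.0128] yaw 15.1 shift [-4.430e+00  2.085e+01 -2.000e-02] spin 3.22 w 0.556 j6 1.93
```

```bash
python3 -m jog '{"moves":[[[0,0,-0.5],0,45],[[0,0,-1],0,45],[[0,0,-1],0,45],[[0,0.5,-1],0,45],[[-0.2,1,0],0,45],[[-0.2,1,0],0,45],[[-0.2,1,0],0,45],[[-0.2,1,0],0,45]]}' | tail -2
python3 -m jog '{"moves":[[[-0.2,1,0],0,45],[[-0.2,1,0],0,45],[[-0.2,1,0],0,45],[[-0.2,1,0],0,45],[[-0.2,1,0],0,45],[[-0.2,1,0],0,45],[[-0.2,1,0],0,45],[[-0.2,1,0],0,45]]}' | tail -2
python3 -m jog '{"moves":[[[-0.2,1,0],0,45],[[-0.2,1,0],0,45],[[-0.2,1,0],0,45],[[-0.2,1,0],0,45],[[-0.2,0.9,0],0,45],[[-0.2,0.8,0],1,45],[[0,0.6,0],1,45],[[0,0,0],1,45]]}'
python3 - <<'E'
from h import *
togo(.509,-.2298,np.radians(-10.7))
s=observe();m=camera_model('wrist');p,d=grab_frame('wrist');cv2.imwrite('pics/w2.png',p[...,::-1])
E
```

```text
width: 0.556
finger_force: 30.0
width: 0.559
finger_force: 30.0
t: 7.15
position: [0.514, -0.167, 0.1174]
tool_rot: [3.141, -0.001, -0.164]
ft_force: [0.9, 0.8, -0.0]
width: 0.559
finger_force: 30.0
t 7.2 pos [ 0.514  -0.167   0.1174] yaw -9.4 shift [0.18 2.09 0.  ] spin 0.16 w 0.559 j6 1.32
```

View pics/w2.png

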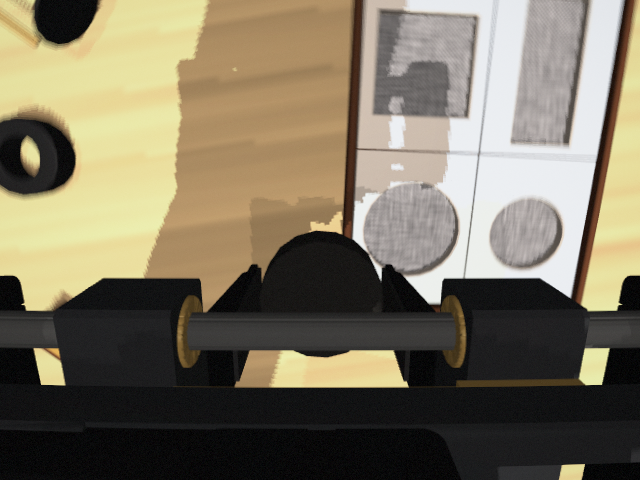

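The wrist view shows the insert seams crossing at (479,153), the large round at (411,228), the small round at (526,233) and the held puck at (321,292). I'll cast these to cross-check.

Run:
```python
from h import *
m=camera_model('wrist');z=observe()['position'][2]
for u in [(479,153),(411,228),(526,233)]: print(u,plane(m,[u],.017)[0]*1000)
P=plane(m,[(262,290),(321,231.5),(382,290),(280,250),(362,250)],z-.0128+.022)[:,:2]
A=np.c_[2*P,np.ones(5)];s=np.linalg.lstsq(A,(P**2).sum(1),rcond=None)[0];c=s[:2];print('puck',c*1000,'r',np.sqrt(s[2]+c@c)*1000)
```

```text
(479, 153) [ 552.47386796 -277.83199486   17.        ]
(411, 228) [ 509.4380614  -227.32012594   17.        ]
(526, 233) [ 492.49476139 -306.28251008   17.        ]
puck [ 516.99747911 -166.17337464] r 25.36737725109119
```

```bash
python3 -m jog '{"moves":[[[0.1,1,0],0.2,45],[[0,0.8,0],0,45],[[0,0.28,0.4],0,45],[[0,0,0.9],0,45],[[0,0,0.9],0,45],[[0,0,0.5],0,45],[[0,0,0],0,45]]}'
python3 -c "
from h import *
togo(.507,-.229,np.radians(-10.7),.0218)"
```

```text
t: 7.9
position: [0.5041, -0.2251, 0.0323]
tool_rot: [-3.139, 0.006, -0.183]
ft_force: [-0.5, 0.6, -0.0]
width: 0.561
finger_force: 30.0
t 7.9 pos [ 0.5041 -0.2251  0.0323] yaw -10.5 shift [0.12 0.11 0.35] spin 0.03 w 0.561 j6 1.24
```

```bash
python3 -m jog '{"moves":[[[0,0,0],0,45],[[0,0,0],0,45]]}' >/dev/null; python3 -c "
from h import *
togo(.507,-.229,np.radians(-10.7),.0218)"
```

```text
t 8.1 pos [ 0.5075 -0.2273  0.0372] yaw -10.5 shift [-0.01  0.06  0.51] spin 0.02 w 0.557 j6 1.24
```

```bash
python3 -m jog '{"moves":[[[0,0.06,0.2],0,45],[[0,0,0.2],0,45],[[0,0,0.1],0,45],[[0,0,0],0,45],[[0,0,0],0,45]]}'; python3 -c "
from h import *
togo(.507,-.229,np.radians(-10.7),.0218)"
```

```text
t: 8.6
position: [0.5063, -0.2291, 0.0217]
tool_rot: [3.141, -0.0, -0.184]
ft_force: [-3.1, 1.9, 6.4]
width: 0.561
finger_force: 30.0
t 8.6 pos [ 0.5063 -0.2291  0.0217] yaw -10.5 shift [ 0.02 -0.01 -0.  ] spin 0.02 w 0.561 j6 1.23
```

Contact came at the predicted height, so I'm releasing and going to the trophy.

```bash
python3 -m jog '{"moves":[[[0,0,0],0,80],[[0,0,0],0,80],[[0,0,0],0,80],[[0,0,-0.4],0,80],[[0,0,-1],0,80],[[0,0,-1],0,80],[[0,0,-1],0,80],[[0,-0.5,-1],0,80]]}'
python3 -m jog '{"moves":[[[0,-1,0],0,75],[[0,-1,0],0,75],[[0,-1,0],0,75],[[0,-1,0],0,75],[[0,-1,0],0,75],[[0,-1,0],0,75],[[0,-1,0],0,75],[[0,-1,0],0,75]]}' | head -2
python3 -m jog '{"moves":[[[0,-1,0],0,75],[[0,-1,0],0,75],[[0,-1,0],0,75],[[0,-1,0],0,75],[[0,-1,0],0,75],[[0,-1,0],0,75],[[0,-0.6,0],0,75],[[-0.5,0,0],0,75]]}' | head -2
python3 - <<'E'
from h import *
togo(.5883,.279,np.radians(-10.7),.04)
p,d=grab_frame('top');m=camera_model('top');cv2.imwrite('pics/t2.png',cv2.resize(p[175:305,400:510],None,fx=4,fy=4,interpolation=2)[...,::-1])
X=cloud(m,d)[180:300,400:510];k=(p[180:300,400:510].max(2)<60)&(X[...,2]>.015)&(X[...,2]<.045)
n,l,st,c=cv2.connectedComponentsWithStats(k.astype(np.uint8))
for i in range(1,n):
    if st[i,4]>150:q=np.argwhere(l==i)[:,::-1]+[400,180];P=plane(m,q,.031)[:,:2]*1000;print(st[i],P.mean(0),np.ptp(P,axis=0))
E
```

```text
t: 9.4
position: [0.5087, -0.2148, 0.1547]
tool_rot: [3.141, -0.001, -0.186]
ft_force: [-0.8, -0.3, 0.8]
width: 0.841
finger_force: 0.0
t: 10.2
position: [0.5529, 0.0233, 0.1535]
t: 11.0
position: [0.575, 0.221, 0.1532]
t 11.0 pos [0.575  0.221  0.1532] yaw -10.5 shift [ 0.08 -1.98  3.77] spin 0.03 w 0.792 j6 2.03
[ 19  68  25  24 447] [ 503.37172053 -226.99505486] [52.43324859 54.65772958]
```

View pics/t2.png

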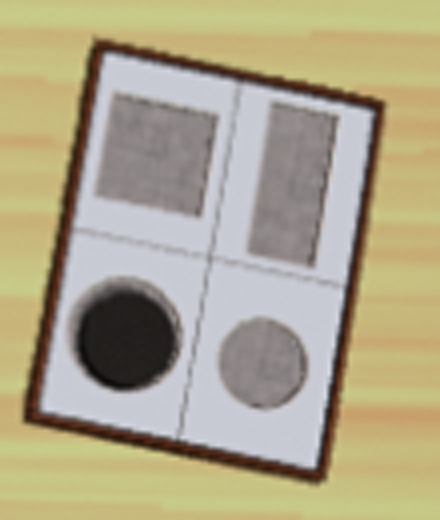

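The crop shows the puck at (127,340) in the larger cut-out, sitting near its lower edge. I'll check that it is flat and at the right height.

Run:
```python
from h import *
m=camera_model('top');Xs=[]
for i in range(4):
    p,d=grab_frame('top');Xs.append(cloud(m,d))
X=np.mean(Xs,0);k=cv2.erode((p.max(2)<60).astype(np.uint8),np.ones((3,3)));k[:,:400]=0;k[:180]=0;k[300:]=0;k[:,450:]=0
Q=X[k>0];Q=Q[(Q[:,2]>.01)&(Q[:,2]<.05)];c=Q.mean(0)
s=np.linalg.lstsq(np.c_[Q[:,:2]-c[:2],np.ones(len(Q))],Q[:,2],rcond=None)[0];print(len(Q),c,'tilt deg',np.degrees(s[:2]),'z',s[2])
rim=X[250:253,449:453,2];print('rim',X[228:235,405:425,2].mean(),X[240:285,450:452,2].mean(),'floor trophy',X[260:270,460:470,2].mean())
```

```text
351 [ 0.5031784  -0.22697213  0.0310065 ] tilt deg [0.15624135 0.61280586] z 0.031006503693510594
rim 0.008462919413964924 0.017076190858317804 floor trophy nan
```

The puck lies flat at the right height, and the top camera turns out to be the accurate one. Next is the trophy.

```bash
python3 -c "
from h import *
togo(.5883,.2784,None,.04)"
python3 -m jog '{"moves":[[[0,-0.9,0],0,75],[[0,-0.9,0],0,75],[[0,0,0.8],0,75],[[0,0,0],0,75],[[0,0,0],0,75]]}' | head -2
python3 -c "
from h import *
togo(.5883,.2784,None,.04)"
```

```text
t 11.2 pos [0.5739 0.2184 0.1527] yaw -10.6 shift [ 0.1  -2.05  3.76]  w 0.788 j6 2.03
t: 11.75
position: [0.5836, 0.2714, 0.1279]
t 11.8 pos [0.5836 0.2714 0.1279] yaw -10.6 shift [ 0.11 -0.26  2.93]  w 0.788 j6 2.11
```

```bash
python3 -m jog '{"moves":[[[0.1,-0.26,0],0,75],[[0,0,0.8],0,75],[[0,0,0.9],0,75],[[0,0,0.8],0,75],[[0,0,0.43],0,75],[[0,0,0],0,75],[[0,0,0],0,30]]}' | head -2
python3 -m jog '{"moves":[[[0,0,0],0,25],[[0,0,0],0,25],[[0,0,0],0,25],[[0,0,0],0,25],[[0,0,0],0,25],[[0,0,0],0,25],[[0,0,0],0,25]]}'
python3 -c "
from h import *
togo(.4935,-.3093,None,.0489)"
```

```text
t: 12.45
position: [0.5894, 0.2798, 0.0419]
t: 13.15
position: [0.5886, 0.2798, 0.041]
tool_rot: [-3.141, -0.0, -0.184]
ft_force: [0.2, 1.1, 1.9]
width: 0.374
finger_force: 30.0
t 13.2 pos [0.5886 0.2798 0.041 ] yaw -10.5 shift [ 0.48 19.88 -0.27]  w 0.374 j6 2.12
```

```bash
python3 -m jog '{"moves":[[[0,0,-0.5],0,25],[[0,0,-0.9],0,25],[[0,0,-0.9],0,25],[[0,0,-0.9],0,25],[[0,0.6,0],0,25],[[0,1,0],0,25],[[0,1,0],0,25],[[0,1,0],0,25]]}' | tail -2
python3 -m jog '{"moves":[[[0.1,1,0],0,25],[[0.1,1,0],0,25],[[0.1,1,0],0,25],[[0.1,1,0],0,25],[[0,1,0],0,25],[[0,1,0],0,25],[[0,1,0],0,25],[[0,1,0],0,25]]}' | tail -2
python3 -m jog '{"moves":[[[0,1,0],0,25],[[0,1,0],0,25],[[0,1,0],0,25],[[0,1,0],0,25],[[0,1,0],0,25],[[0,1,0],0,25],[[0,0.6,0],0,25],[[0,0.3,0],0,25]]}' | tail -2
python3 -m jog '{"moves":[[[0,0,0],0,25],[[0,0,0],0,25],[[0,0,0],0,25]]}' | tail -2
python3 -c "
from h import *
togo(.4938,-.3085,None,.0500)"
```

```text
width: 0.371
finger_force: 30.0
width: 0.376
finger_force: 30.0
width: 0.372
finger_force: 30.0
width: 0.373
finger_force: 30.0
t 15.8 pos [ 0.4988 -0.2671  0.1365] yaw -10.5 shift [0.09 1.39 2.88]  w 0.373 j6 1.17
```

```bash
python3 -m jog '{"moves":[[[0.09,0.7,0],0,25],[[0,0.69,0],0,25],[[0,0,0.7],0,25],[[0,0,0.8],0,25],[[0,0,0.6],0,25],[[0,0,0],0,25],[[0,0,0],0,25],[[0,0,0],0,25]]}' | head -2
python3 -c "
from h import *
togo(.4938,-.3085,None,.0500)"
```

```text
t: 16.65
position: [0.4948, -0.3099, 0.0753]
t 16.6 pos [ 0.4948 -0.3099  0.0753] yaw -10.5 shift [-0.04 -0.04  0.84]  w 0.372 j6 1.10
```

```bash
python3 -m jog '{"moves":[[[-0.04,-0.04,0.3],0,25],[[0,0,0.3],0,25],[[0,0,0.2],0,25],[[0,0,0],0,25],[[0,0,0],0,25]]}'
python3 -c "
from h import *
togo(.4938,-.3085,None,.0500)"
```

```text
t: 17.15
position: [0.4928, -0.3081, 0.0496]
tool_rot: [-3.141, -0.0, -0.184]
ft_force: [-0.4, 0.9, 1.3]
width: 0.37
finger_force: 30.0
t 17.1 pos [ 0.4928 -0.3081  0.0496] yaw -10.5 shift [ 0.03  0.01 -0.01]  w 0.370 j6 1.10
```

```bash
python3 -m jog '{"moves":[[[0,0,0],0,65],[[0,0,0],0,65],[[0,0,0],0,65],[[0,0,-0.4],0,65],[[0,0,-1],0,65],[[0,0,-1],0,65],[[0,0,-1],0,65],[[0,0,0],0,65]]}' | head -6
python3 -m jog '{"moves":[[[-0.25,-1,0],0,85],[[-0.25,-1,0],0,85],[[-0.25,-1,0],0,85],[[-0.25,-1,0],0,85],[[-0.25,-1,0],0,85],[[-0.25,-1,0],0,85],[[-0.25,-1,0],0,85],[[-0.25,-1,0],0,85]]}' | head -2
python3 -m jog '{"moves":[[[-0.25,-1,0],0,85],[[-0.25,-1,0],0,85],[[-0.25,-1,0],0,85],[[-0.25,-1,0],0,85],[[-0.25,-1,0],0,85],[[-0.25,-1,0],0,85],[[-0.25,-1,0],0,85],[[-0.25,-1,0],0,85]]}' | head -2
python3 -m jog '{"moves":[[[-0.25,-1,0],-1,85],[[0,0,0],-1,85],[[0,0,0],-1,85],[[0,0,0],-1,85],[[0,0,0],-1,85],[[0,0,0],0,85],[[0,0,0],0,85]]}' | head -2
python3 - <<'E'
from h import *
togo(.4673,.2826,np.radians(29.3),.016)
p,d=grab_frame('top');cv2.imwrite('pics/t3.png',cv2.resize(p[175:305,400:510],None,fx=4,fy=4,interpolation=2)[...,::-1])
E
```

```text
t: 17.95
position: [0.4956, -0.3105, 0.1585]
tool_rot: [3.137, -0.01, -0.184]
ft_force: [0.3, -0.8, 0.4]
width: 0.686
finger_force: 0.0
t: 18.75
position: [0.477, -0.0601, 0.1512]
t: 19.55
position: [0.4619, 0.1867, 0.1512]
t: 20.25
position: [0.4605, 0.2163, 0.1513]
t 20.2 pos [0.4605 0.2163 0.1513] yaw 29.3 shift [ 1.28 -1.82  4.51] spin -0.00 w 0.893 j6 1.39
```

View pics/t3.png

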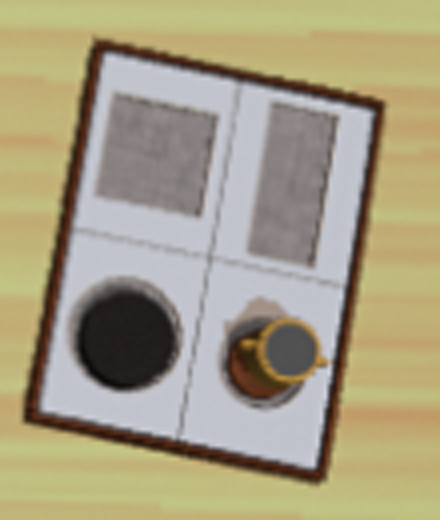

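The crop shows the trophy upright, its foot inside the smaller round at (262,360). The cube is next.

```bash
python3 -m jog '{"moves":[[[0.64,-0.9,0],0,90],[[0.64,-0.92,0],0,90],[[0,0,1],0,90],[[0,0,0],0,90],[[0,0,0],0,90],[[0,0,0],0,90]]}' | head -2
python3 -c "
from h import *
togo(.4673,.2826,np.radians(29.3),.016)"
```

```text
t: 20.9
position: [0.4678, 0.2826, 0.1227]
t 20.9 pos [0.4678 0.2826 0.1227] yaw 29.4 shift [-0.02 -0.01  3.56] spin 0.01 w 0.948 j6 1.50
```

```bash
python3 -m jog '{"moves":[[[0,0,0.8],0,90],[[0,0,0.9],0,90],[[0,0,0.9],0,90],[[0,0,0.6],0,90],[[0,0,0.36],0,90],[[0,0,0],0,90],[[0,0,0],0,45],[[0,0,0],0,40]]}' | tail -4
python3 -m jog '{"moves":[[[0,0,0],0,40],[[0,0,0],0,40],[[0,0,0],0,40],[[0,0,0],0,40],[[0,0,0],0,40],[[0,0,0],0,40]]}'
python3 -c "
from h import *
togo(.6141,-.2497,np.radians(-10.7),.0249)"
```

```text
tool_rot: [3.141, -0.003, 0.514]
ft_force: [-0.6, 0.3, 1.3]
width: 0.832
finger_force: 0.0
t: 22.3
position: [0.4673, 0.283, 0.0151]
tool_rot: [-3.141, -0.0, 0.514]
ft_force: [-1.6, 0.6, 2.8]
width: 0.526
finger_force: 30.0
t 22.3 pos [0.4673 0.283  0.0151] yaw 29.5 shift [-4.47 17.87 -0.33] spin 5.02 w 0.526 j6 1.50
```

```bash
python3 -m jog '{"moves":[[[0,0,-0.5],0,40],[[0,0,-0.9],0,40],[[0,0,-0.9],0,40],[[0,0,-0.9],0,40],[[0,0,-0.5],0,40],[[0,0.6,0],0,40],[[-0.2,1,0],0,40],[[-0.2,1,0],0,40]]}' | tail -2
python3 -m jog '{"moves":[[[-0.25,1,0],0,40],[[-0.25,1,0],0,40],[[-0.25,1,0],0,40],[[-0.25,1,0],0,40],[[-0.25,1,0],0,40],[[-0.25,1,0],0,40],[[-0.25,1,0],0,40],[[-0.25,1,0],0,40]]}' | tail -2
python3 -m jog '{"moves":[[[-0.25,1,0],0,40],[[-0.25,1,0],0,40],[[-0.25,1,0],0,40],[[-0.25,1,0],0,40],[[-0.25,1,0],0,40],[[-0.25,0.8,0],0,40],[[-0.2,0.6,0],0,40],[[0,0,0],0,40]]}' | tail -2
python3 -m jog '{"moves":[[[0,0,0],1,40],[[0,0,0],1,40],[[0,0,0],1,40],[[0,0,0],1,40],[[0,0,0],1,40],[[0,0,0],0,40],[[0,0,0],0,40],[[0,0,0],0,40]]}' | tail -2
python3 -c "
from h import *
togo(.6141,-.2497,np.radians(-10.7),.0243)"
```

```text
width: 0.521
finger_force: 30.0
width: 0.525
finger_force: 30.0
width: 0.523
finger_force: 30.0
width: 0.525
finger_force: 30.0
t 25.5 pos [ 0.6108 -0.2212  0.1258] yaw -10.4 shift [0.28 0.92 3.38] spin 0.04 w 0.525 j6 1.32
```

```bash
python3 -m jog '{"moves":[[[0.28,0.92,0],0.04,40],[[0,0,0.7],0,40],[[0,0,0.9],0,40],[[0,0,0.7],0,40],[[0,0,0.4],0,40],[[0,0,0],0,40],[[0,0,0],0,40],[[0,0,0],0,40]]}' | head -2
python3 -c "
from h import *
togo(.6141,-.2497,np.radians(-10.7),.0243)"
```

```text
t: 26.3
position: [0.6154, -0.2509, 0.0467]
t 26.3 pos [ 0.6154 -0.2509  0.0467] yaw -10.8 shift [-0.05 -0.03  0.75] spin -0.02 w 0.527 j6 1.29
```

```bash
python3 -m jog '{"moves":[[[-0.04,-0.03,0.3],0,40],[[0,0,0.25],0,40],[[0,0,0.17],0,40],[[0,0,0],0,40],[[0,0,0],0,40]]}'
python3 -c "
from h import *
togo(.6141,-.2497,np.radians(-10.7),.0243)"
```

```text
t: 26.8
position: [0.6131, -0.2491, 0.024]
tool_rot: [-3.141, 0.001, -0.189]
ft_force: [-3.1, 1.5, 5.7]
width: 0.526
finger_force: 30.0
t 26.8 pos [ 0.6131 -0.2491  0.024 ] yaw -10.9 shift [ 0.04  0.01 -0.01] spin -0.02 w 0.526 j6 1.29
```

```bash
python3 -m jog '{"moves":[[[0,0,0],0,72],[[0,0,0],0,72],[[0,0,0],0,72],[[0,0,-0.4],0,72],[[0,0,-1],0,72],[[0,0,-1],0,72],[[0,0,-1],0,72],[[0,0,-0.6],0,72]]}' | head -6
python3 -m jog '{"moves":[[[-0.85,-1,0],0,70],[[-0.85,-1,0],0,70],[[-0.85,-1,0],0,70],[[-0.85,-1,0],0,70],[[-0.85,-1,0],0,70],[[-0.85,-1,0],0,70],[[-0.85,-1,0],0,70],[[-0.85,-0.7,0],0,70]]}' | head -2
python3 -m jog '{"moves":[[[0,0,0],-1,70],[[0,0,0],-1,70],[[0,0,0],-1,70],[[0,0,0],-1,70],[[0,0,0],-1,70],[[0,0,0],-1,70],[[0,0,0],-0.6,70],[[0,0,0],0,70]]}' | head -2
python3 - <<'E'
from h import *
togo(.452,.0205,np.radians(41.8),.011)
p,d=grab_frame('top');cv2.imwrite('pics/t4.png',cv2.resize(p[175:305,290:510],None,fx=3.5,fy=3.5,interpolation=2)[...,::-1])
E
```

```text
t: 27.6
position: [0.6145, -0.2499, 0.1474]
tool_rot: [3.14, -0.005, -0.19]
ft_force: [0.0, 0.1, -0.1]
width: 0.757
finger_force: 0.0
t: 28.4
position: [0.4553, 0.0176, 0.1433]
t: 29.2
position: [0.4562, 0.0161, 0.1433]
t 29.2 pos [0.4562 0.0161 0.1433] yaw 41.9 shift [-0.01 -0.2   4.41] spin 0.02 w 0.735 j6 0.76
```

View pics/t4.png

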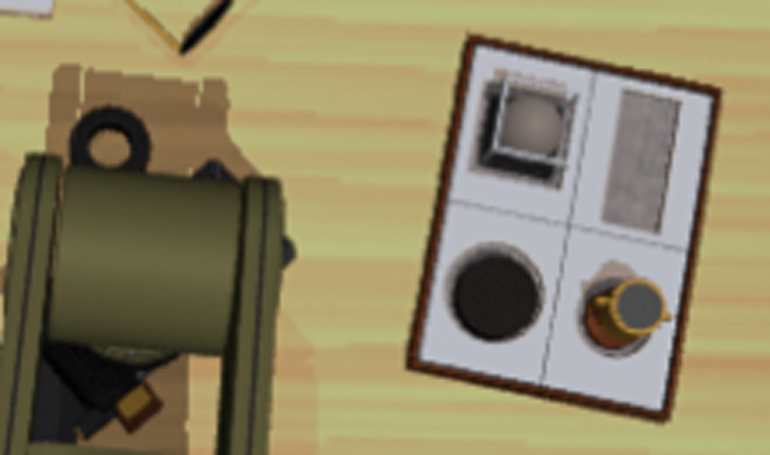

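The crop shows the ball cube seated square in its cut-out at (525,125), with the puck and trophy still in place. The plaque is next.

```bash
python3 -m jog '{"moves":[[[0,-0.2,0.8],0,70],[[0,0,0.9],0,70],[[0,0,0.9],0,70],[[0,0,0.9],0,70],[[0,0,0.4],0,70],[[0,0,0],0,70],[[0,0,0],0,70]]}' | head -2
python3 -c "
from h import *
togo(.452,.0205,np.radians(41.8),.011)"
```

```text
t: 29.95
position: [0.453, 0.0205, 0.0271]
t 29.9 pos [0.453  0.0205 0.0271] yaw 41.9 shift [-0.03 -0.02  0.54] spin 0.01 w 0.733 j6 0.77
```

```bash
python3 -m jog '{"moves":[[[-0.03,-0.02,0.3],0,70],[[0,0,0.22],0,70],[[0,0,0],0,70],[[0,0,0],0,25],[[0,0,0],0,20],[[0,0,0],0,20],[[0,0,0],0,20],[[0,0,0],0,20]]}' | head -2
python3 -m jog '{"moves":[[[0,0,0],0,20],[[0,0,0],0,20],[[0,0,0],0,20],[[0,0,0],0,20]]}'
python3 -c "
from h import *
togo(.599,-.3292,np.radians(-10.7),.02)"
```

```text
t: 30.75
position: [0.4514, 0.0203, 0.0108]
t: 31.15
position: [0.4513, 0.0204, 0.0107]
tool_rot: [3.142, -0.0, 0.732]
ft_force: [0.2, 0.4, -0.1]
width: 0.289
finger_force: 30.0
t 31.1 pos [0.4513 0.0204 0.0107] yaw 41.9 shift [-4.13 11.96 -0.31] spin 6.58 w 0.289 j6 0.76
```

```bash
python3 -m jog '{"moves":[[[0,0,-0.5],0,20],[[0,0,-0.9],0,20],[[0,0,-0.9],0,20],[[0,0,-0.9],0,20],[[0,0,-0.9],0,20],[[0,0,-0.6],0,20],[[0,0,0],0,20],[[-0.2,0.6,0],0,20]]}' | tail -2
python3 -m jog '{"moves":[[[-0.35,1,0],0,20],[[-0.35,1,0],0,20],[[-0.35,1,0],0,20],[[-0.35,1,0],0,20],[[-0.35,1,0],0,20],[[-0.35,1,0],0,20],[[-0.35,1,0],0,20],[[-0.35,1,0],0,20]]}' | tail -2
python3 -m jog '{"moves":[[[-0.35,1,0],0,20],[[-0.35,1,0],0,20],[[-0.35,0.8,0],0,20],[[0,0.5,0],0,20],[[0,0,0],1,20],[[0,0,0],1,20],[[0,0,0],1,20],[[0,0,0],1,20]]}' | tail -2
python3 -m jog '{"moves":[[[0,0,0],1,20],[[0,0,0],1,20],[[0,0,0],0.6,20],[[0,0,0],0,20],[[0,0,0],0,20],[[0,0,0],0,20]]}' | tail -2
python3 -c "
from h import *
togo(.599,-.3290,np.radians(-10.7),.0199)"
```

```text
width: 0.292
finger_force: 30.0
width: 0.294
finger_force: 30.0
width: 0.291
finger_force: 30.0
width: 0.296
finger_force: 30.0
t 34.1 pos [ 0.5992 -0.3262  0.1507] yaw -10.8 shift [0.02 0.09 4.36] spin -0.01 w 0.296 j6 1.18
```

```bash
python3 -m jog '{"moves":[[[0,0.09,0.8],0,20],[[0,0,0.9],0,20],[[0,0,0.9],0,20],[[0,0,0.7],0,20],[[0,0,0.4],0,20],[[0,0,0],0,20],[[0,0,0],0,20],[[0,0,0],0,20]]}' | head -2
python3 -c "
from h import *
togo(.599,-.3290,np.radians(-10.7),.0199)"
```

```text
t: 34.95
position: [0.6001, -0.3298, 0.0426]
t 35.0 pos [ 0.6001 -0.3298  0.0426] yaw -10.8 shift [-0.04 -0.02  0.76] spin -0.02 w 0.292 j6 1.18
```

```bash
python3 -m jog '{"moves":[[[-0.03,-0.02,0.3],0,20],[[0,0,0.26],0,20],[[0,0,0.18],0,20],[[0,0,0],0,20],[[0,0,0],0,20]]}'
python3 -c "
from h import *
togo(.599,-.3290,np.radians(-10.7),.0199)"
```

```text
t: 35.45
position: [0.5981, -0.3282, 0.0194]
tool_rot: [-3.141, 0.001, -0.189]
ft_force: [-3.7, 1.9, 6.6]
width: 0.289
finger_force: 30.0
t 35.5 pos [ 0.5981 -0.3282  0.0194] yaw -10.9 shift [ 0.04  0.02 -0.02] spin -0.02 w 0.289 j6 1.18
```

Releasing, lifting and backing off to the left so I can check the result.

```bash
python3 -m jog '{"moves":[[[0,0,0],0,45],[[0,0,0],0,45],[[0,0,0],0,45],[[0,0,-0.4],0,45],[[0,0,-1],0,45],[[0,0,-1],0,45],[[0,0,-1],0,45],[[0,0,-1],0,45]]}' | tail -3
python3 -m jog '{"moves":[[[0,-1,-0.5],0,45],[[-0.5,-1,0],0,45],[[-0.5,-1,0],0,45],[[-0.5,-1,0],0,45],[[-0.5,-1,0],0,45],[[-0.5,-1,0],0,45],[[-0.5,-1,0],0,45],[[-0.5,-1,0],0,45]]}' | head -2
python3 -m jog '{"moves":[[[0,0,0],0,45],[[0,0,0],0,45],[[0,0,0],0,45],[[0,0,0],0,45],[[0,0,0],0,45]]}' | head -2
python3 - <<'E'
from h import *
m=camera_model('top');Xs=[]
for i in range(4):
    p,d=grab_frame('top');Xs.append(cloud(m,d))
cv2.imwrite('pics/t5.png',cv2.resize(p[175:305,400:510],None,fx=4,fy=4,interpolation=2)[...,::-1])
q,_=grab_frame('scene');cv2.imwrite('pics/s5.png',cv2.resize(q[215:315,100:420],None,fx=2.5,fy=2.5,interpolation=2)[...,::-1])
X=np.mean(Xs,0)[180:300,400:510].reshape(-1,3);C=np.array([.554,-.2795]);a=np.radians(-10.7);ex=np.array([np.cos(a),np.sin(a)]);ey=np.array([-ex[1],ex[0]])
for n,i,j,h in [('puck',-1,1,.031),('trophy',-1,-1,.075),('cube',1,1,.061),('plaque',1,-1,.033)]:
    c=C+ex*.0535*i+ey*.0405*j;r=X[:,:2]-c;k=(abs(r@ex)<.045)&(abs(r@ey)<.036)&(abs(X[:,2]-h)<.004);Q=X[k];rr=np.c_[r[k]@ex,r[k]@ey]*1000
    s=np.linalg.lstsq(np.c_[Q[:,:2]-Q[:,:2].mean(0),np.ones(len(Q))],Q[:,2],rcond=None)[0]
    print(n,k.sum(),'off',np.round((rr.max(0)+rr.min(0))/2,1),'size',np.round(np.ptp(rr,axis=0),1),'z %.4f'%s[2],'tilt',np.round(np.degrees(s[:2]),1))
E
```

```text
ft_force: [0.7, -0.4, -0.0]
width: 0.475
finger_force: 0.0
t: 37.05
position: [0.54, -0.0716, 0.1664]
t: 37.55
position: [0.5405, -0.0737, 0.1654]
puck 447 off [-4.5  0.6] size [53.  54.2] z 0.0311 tilt [ 0.5 -0.1]
trophy 199 off [-0.2  2.2] size [35.  35.9] z 0.0753 tilt [ 0.5 -0.4]
cube 479 off [-0.2 -0.4] size [49.3 51.3] z 0.0608 tilt [-0.5  0.2]
plaque 417 off [-0.1  0.3] size [79.2 30.1] z 0.0333 tilt [-0.4 -0.3]
```

View pics/t5.png

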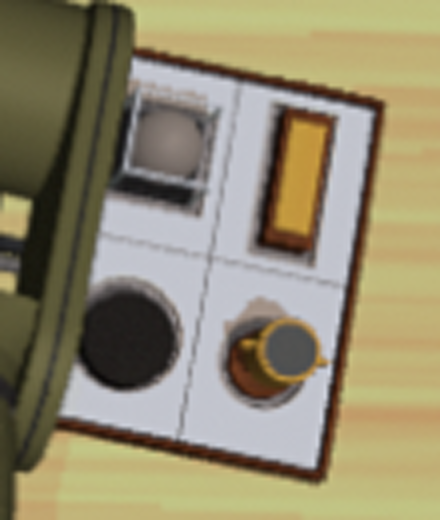

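View pics/s5.png

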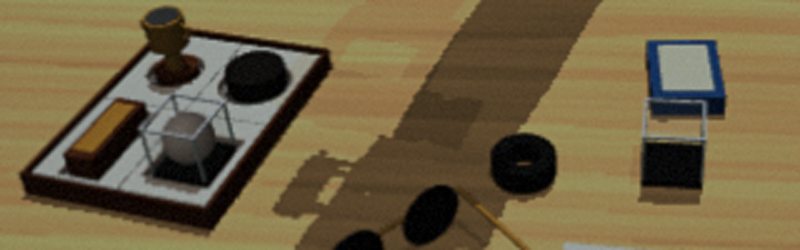

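Both views show all four pieces seated flat at the right heights, with the tape and empty cube where they were. The gripper is empty and clear.

```bash
python3 -c "
from rig import *
print(job_done())"
```

```text
the job is handed in; nothing more can be done
None
```

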